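# Turn the product turntable until the drinks can is in front of the camera

### The arm

A 6-joint arm with a two-finger parallel gripper is mounted at the origin on the work surface. World frame = base frame: x ahead of the robot, y to its left, z up, the work surface at z = 0. Lengths are in mm, angles in degrees, forces in N, time in s.
With the tool pointing down it reaches from about 300 to 950 mm from the base axis. Payload 3.1 kg.
Tool frame: the origin (TCP) lies midway between the tips of the shut fingers; the grasp point (between the pads) lies 19 mm behind it (manip.grip_depth is the distance from the TCP to the grasp point, in mm); y points along the fingers, x is the direction in which the jaws open and shut, and the axes are right-handed (so a half turn about y gives the same grasp; the last joint's range is limited). The gripper opens to 85 mm and grips with 20 to 120 N. Pads are 22 mm wide; open, the fingers measure 114 mm over their backs; the gripper's body (76 mm by 85 mm) begins 54 mm behind the grasp point. The pads swing forward as they close: fully open they stand 13 mm farther back than shut.
Start: joints at [67.798, 17.653, 93.61, -0, 68.738, -3.994], TCP at [195.324, 593.701, 231.272] pointing down, gripper open.
Joint ranges: [-175.34, 175.34], [-45.06, 112.39], [2.9, 150.54], [-68.45, 248.45], [3.09, 151.38], [-168.51, 168.51]. Speed limits (degrees/s): [159.86, 159.86, 180, 180, 180, 180].

### API

Orientations are given as [roll, pitch, yaw] about the fixed x, y, z axes, in that order (R = Rz(yaw) Ry(pitch) Rx(roll)).
In Python, from bench import manip, optics gives the robot as it stands.
- The arm moves only by the tool send_rows, never from a script. Its argument "moves" is one flat list of numbers, 7 for each row, row after row: the turn, a rotation vector about the tool's x, y, z in degrees, then the shift along the tool's x, y, z in mm, then the finger opening in mm, from 0 to 85.4. In form: [ax, ay, az, tx, ty, tz, fingers, ax, ay, az, tx, ty, tz, fingers, ...]. A call has 1 to 10 rows; each row is the pose to reach, as a shift and turn from the pose measured when the call began, along the tool's axes at that moment; what a row does not reach only later rows make up. A row lasts 1/10 s, in which the tool goes at most 50 mm and 8.59 degrees, less where a joint would pass 70% of its speed; a pose out of reach is approached as far as the arm can. A call with a gripper value outside its range is refused whole. The fingers move at their own pace and stop on an object; "newtons" is the grip in N (left out, the last holds). Time passes only in rows, so rows that repeat a pose let the fingers close. It gives the time, the measured TCP pose, the force and the opening at its end, in the units of the state.
- manip.observe(): the state, without advancing time (a new reading comes with each control period).
- optics.get_image(name): name is "scene" or "top" or "wrist"; returns the picture (400x640x3 uint8, blue, green, red); there is no depth.
- optics.camera_info(name): a dict with "fx", "fy", "cx", "cy" (pixels), "xyz" and "rotation" of the camera in the world. Camera axes: x right, y up, looking along -z (the intrinsics and any distortion apply to the point x, -y, -z); pixel columns grow to the right and rows downward; lengths in mm; the calibration is good to about 2 mm. A picture is of the moment at which its call begins: read the wrist's pose just before it. camera_info takes no time and is no camera call; for the wrist camera it gives the pose at the moment of the call.
- manip.job_done(): hands the job in, once; it reports no verdict.
The state is a dict: "time_s": time; "q": joint angles; "dq": joint speeds; "joint_torque": joint torques, N m; "eef_pos": TCP position; "ee_rot": TCP orientation; "contact_force": force on the tool from outside, world axes, zero at the start; "ft_torque": the same for the moment, N m; "gripper_width": opening from 0.0 (shut) to 1.0 (fully open).
Only numpy, scipy, OpenCV 4.12 (cv2) and the standard library are available. Lean on these libraries where they do the work, as an engineer would, in place of code of your own. Each camera call takes 0.05 s, during which the arm holds its last target.

### The job

The drinks can is the next product to be photographed: with a fingertip, push the turntable round by its rim until the can stands squarely in front of the camera's lens, on the lens's line of sight and on the side of the turntable nearest the camera. Keep fingerprints off the middle of the turntable, the three products and the camera: do not touch them, so that the products keep standing where they are on the disc, and leave the other gear on the case where it is. Finish with the turntable at rest.

Things in the scene. Friction and masses are not known exactly. Their poses are not given: they have to be found in the camera images.
- disc: Turntable disc, 380 mm across, smooth upright edge from 10 to 40 mm (flat top) above the work surface; top: grey plate with a flush black rim band 155 to 190 mm from the axis. Origin: centre of the top face; z up; x, y turn with it (unrelated to the products). Turns endlessly both ways, damped: under 1 N at the rim moves it, it stops when let go. A fingertip pressed on the band with a few N drags it along.
- lens (a point): Centre of the lens front of the black camera, 146 mm above the work surface. x points level backwards out of the camera (it looks along -x), y is level, z up. Its line of sight passes over the disc's axis, 260 mm in front of this point.
- camera: Black camera on a three-legged tabletop tripod, fixed, 215 mm tall, 136 mm wide; its tripod feet 34 to 161 mm behind the origin, which lies on the work surface right under the lens front, 260 mm from the disc's axis. Same axes as the lens. Leave alone.
- can: Drinks can: plain bare aluminium, necked top, 66 mm in diameter, 122 mm tall. Origin: centre of its underside. Loose, upright on the disc, its axis about 60 mm from the disc's; the three products stand about 120 degrees apart, in varying order.
- jar: Squat clear glass jar with a black lid, 68 mm in diameter, 78 mm tall. Origin: centre of its underside. Loose, upright on the disc, its axis about 60 mm from the disc's; the three products stand about 120 degrees apart, in varying order.
- dispenser: Amber bottle with a black dispenser pump, 60 mm in diameter, 168 mm tall with its pump head; a thin spout sticks out 39 mm from its axis. Origin: centre of its underside. Loose, upright on the disc, its axis about 60 mm from the disc's; the three products stand about 120 degrees apart, in varying order.
- tape: Roll of grey tape lying flat, 110 mm in diameter, 48 mm high, on the case to the right of the turntable; origin at the centre of its underside. Leave alone.
- spare_lens: Black spare camera lens standing upright, 77 mm in diameter, 92 mm tall, on the case to the right of the turntable; origin at the centre of its underside. Leave alone.
- blower: Grey rubber dust blower standing on its bulb, 66 mm in diameter, 112 mm tall with its thin nozzle up, on the case to the right of the turntable; origin at the centre of its underside. Leave alone.
Not all that is in view belongs to the job. What is shaped like the dispenser but blue is not meant. What is shaped like the can but yellow is not meant.

How it is judged (in metres and radians):
On the way:
1. a finger pushes the turntable's disc (contact force between the fingers and disc above 0.3 N), for 0.1 s.
At the end, for the whole second after the job is handed in: The can's axis is within 10 mm of the lens's line of sight, on the camera's side of the turntable's axis; the disc is at rest; all three products stand upright on the disc (y of can in the frame of lens between -0.01 and 0.01 m and x of can in the frame of lens above -0.225 m and angular speed of disc below 0.03 rad/s and angle between each of can, jar, dispenser's own z axis and vertical below 0.08 rad and height (world z) of can between 0.035 and 0.045 m and height (world z) of jar between 0.035 and 0.045 m and height (world z) of dispenser between 0.035 and 0.045 m); the robot touches nothing.
It fails at once if a product was touched by the robot (contact force between any of the fingers, the arm and can above 0.5 N or contact force between any of the fingers, the arm and jar above 0.5 N or contact force between any of the fingers, the arm and dispenser above 0.5 N).
It fails at once if a product was lifted, tipped or slid across the disc (height (world z) of any of can, jar, dispenser above 0.055 m or angle between any of can, jar, dispenser's own z axis and vertical above 0.2 rad or horizontal distance between any of can, jar, dispenser and disc above 0.082 m or horizontal distance between any of can, jar, dispenser and disc below 0.04 m).
It fails at once if the fingers touched the middle of the disc instead of its rim (contact force between the fingers and disc above 0.5 N and horizontal distance between the grasp point and disc below 0.125 m).
It fails at once if the camera was touched by the robot (contact force between any of the fingers, the arm and camera above 1 N).
It fails at once if the tape, spare lens or blower was moved (distance of any of tape, spare_lens, blower from where it was at the start of the episode above 0.012 m).
It also fails if it takes over 72 s, if anything falls off the work surface, if the arm or the gripper's body presses on something with over 40 N, if the wrist force passes 120 N, or if a joint passes its speed limit or range.

## Working session

There is one attempt and no reset: what is moved stays moved. The work goes in short steps, Python scripts to look and compute and a tool call to move; the robot and the scene stay as the last step left them, time stands still between calls to the robot, and variables do not carry over. Pictures are saved under pics/ and viewed, and the job is handed in when it is done.

Besides the shell and the picture viewer there is one more tool, called after "Emit:" by a JSON object that holds its "name" and its "arguments". send_rows: Moves the arm, as the interface text tells. Its arguments: {"type":"object","properties":{"moves":{"type":"array"},"newtons":{"type":"number"}},"required":["moves"]}

```bash
mkdir -p pics; ls; python3 - <<'E'
from bench import manip, optics
import cv2
for n in ("scene","top","wrist"):
    i=optics.camera_info(n); print(n,i)
    cv2.imwrite(f"pics/{n}0.png",optics.get_image(n))
print(manip.observe())
E
```

```text
pics
scene {'fx': 483.7257896924632, 'fy': 483.7257896924632, 'cx': 317.92820544032145, 'cy': 196.29584057178707, 'xyz': array([1467.93925322,  251.58543015, 1078.34836284]), 'rotation': array([ 47.88588539,   0.12762143, 106.91771311])}
top {'fx': 419.5999438579567, 'fy': 419.5999438579567, 'cx': 320.12438626857306, 'cy': 198.95789429590596, 'xyz': array([ 333.17538965,  -41.35575827, 1411.00065917]), 'rotation': array([  5.67619653,  -0.55309684, -88.36502644])}
wrist {'fx': 341.6105979234469, 'fy': 341.6105979234469, 'cx': 322.87036254233755, 'cy': 203.58882840485396, 'xyz': array([117.06145525, 618.05776437, 372.57564687]), 'rotation': array([-18.58265258,   0.14297849,  71.80493955])}
{'time_s': 0.15, 'q': array([ 6.77975118e+01,  1.76956363e+01,  9.36712890e+01, -1.73435472e-03,
        6.87378822e+01, -3.99294347e+00]), 'dq': array([-0.00671231, -0.0721638 , -0.23764034,  0.06926083,  0.05049002,
        0.01954056]), 'joint_torque': array([ 1.18264766e-04, -4.15802121e+01, -2.77146792e+01, -5.72482895e-05,
        6.03608918e-03,  1.00376565e-05]), 'eef_pos': array([195.09478307, 593.09775132, 230.29502125]), 'ee_rot': array([-89.9943131 ,   0.10466554,  71.79109084]), 'contact_force': array([ 0.36623107, -0.32676108, -0.68333762]), 'ft_torque': array([-0.01835968, -0.00617638, -0.0178725 ]), 'gripper_width': 1.0011408327594016}
```

View pics/scene0.png

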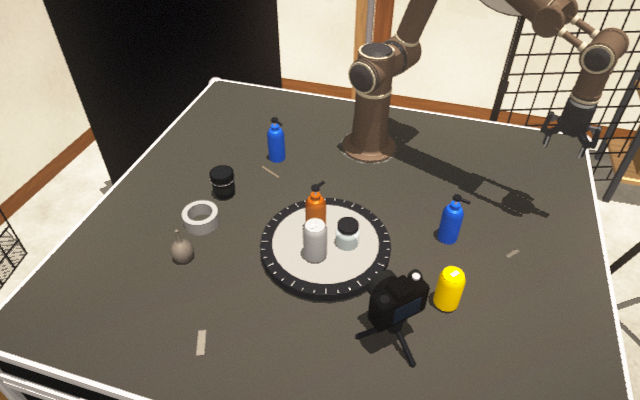

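View pics/top0.png

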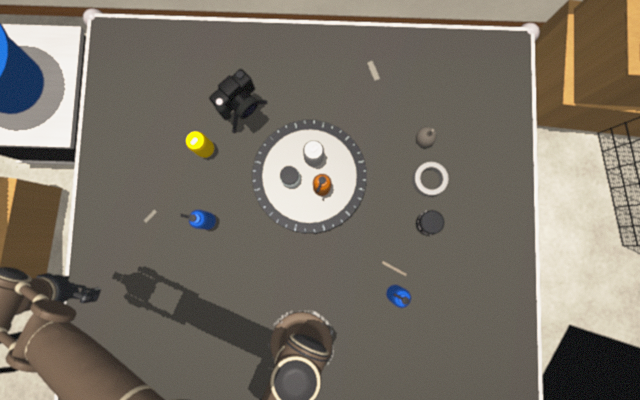

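View pics/wrist0.png

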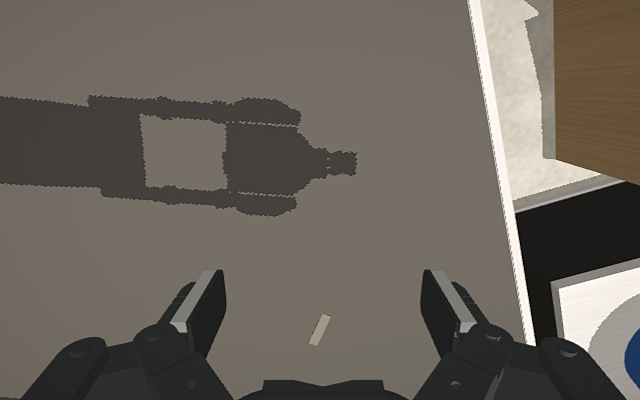

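The silver can is at top (313,152) and scene (315,240), the jar at top (289,177) and the amber dispenser at top (322,185). The yellow can-shape at top (200,144) and the two blue bottles are decoys. The camera is at top (240,98). I'll enlarge to confirm and measure.

```bash
cat > h.py <<'E'
import numpy as np, cv2
from scipy.spatial.transform import Rotation as Ro
from bench import manip, optics
def cam(n):
    i=optics.camera_info(n); return i, Ro.from_euler('xyz',i['rotation'],degrees=True).as_matrix()
def ray(n,uv,z):
    i,R=cam(n); d=R@np.array([(uv[0]-i['cx'])/i['fx'],-(uv[1]-i['cy'])/i['fy'],-1]); c=i['xyz']
    return c+d*(z-c[2])/d[2]
def proj(n,P):
    i,R=cam(n); p=(np.atleast_2d(P)-i['xyz'])@R
    return np.c_[i['cx']+i['fx']*p[:,0]/-p[:,2], i['cy']+i['fy']*p[:,1]/p[:,2]]
E
python3 - <<'E'
import cv2
a=cv2.imread('pics/top0.png'); cv2.imwrite('pics/topc.png',cv2.resize(a[60:240,200:380],None,fx=3.3,fy=3.3,interpolation=cv2.INTER_CUBIC))
a=cv2.imread('pics/scene0.png'); cv2.imwrite('pics/scenec.png',cv2.resize(a[170:380,250:480],None,fx=2.8,fy=2.8,interpolation=cv2.INTER_CUBIC))
E
```

```text
(no output)
```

View pics/topc.png

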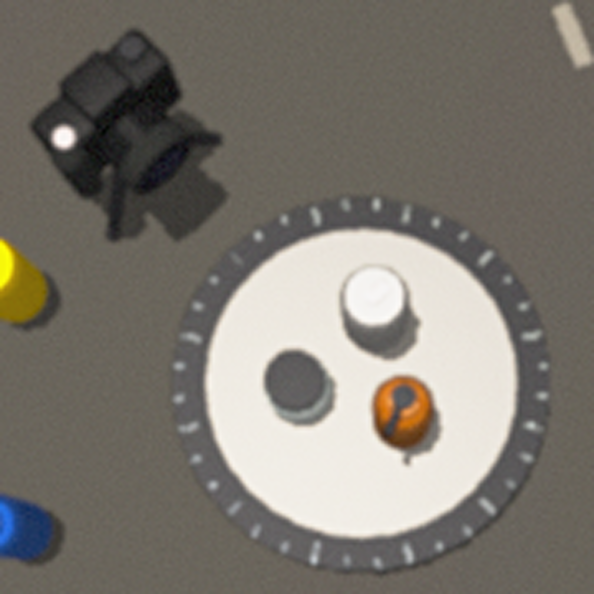

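View pics/scenec.png

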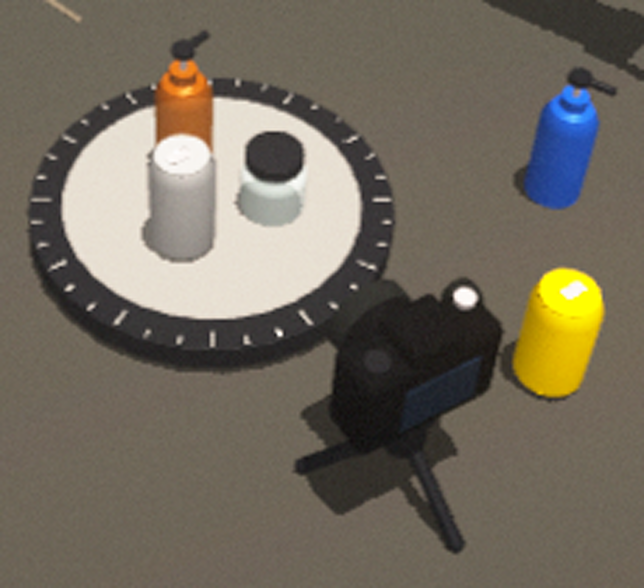

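```bash
python3 - <<'E'
from h import *
a=cv2.imread('pics/top0.png')
m=(a.min(2)>150).astype(np.uint8); m[:, :240]=0;m[:,380:]=0;m[:100]=0;m[250:]=0
c=max(cv2.findContours(m,cv2.RETR_EXTERNAL,cv2.CHAIN_APPROX_NONE)[0],key=cv2.contourArea)[:,0].astype(float)
P=np.array([ray('top',p,40)[:2] for p in c])
H=cv2.convexHull(P.astype(np.float32))
print(cv2.minEnclosingCircle(H), cv2.fitEllipse(H))
D=np.array(cv2.fitEllipse(H)[0])
f=lambda x,y:(200+x/3.3,60+y/3.3)
g=lambda x,y:(250+x/2.8,170+y/2.8)
pl=[('can top','top',f(375,296),162),('can top s','scene',g(181,154),162),('jar','top',f(295,380),118),('jar s','scene',g(275,152),118),('disp','top',f(403,395),208),('disp s','scene',g(183,49),204),('lens','top',f(168,168),146)]
for n,cm,uv,z in pl:
    p=ray(cm,uv,z)[:2]; d=p-D; print(n,p.round(1),np.hypot(*d).round(1),np.degrees(np.arctan2(d[1],d[0])).round(1))
E
```

```text
((547.2274169921875, -11.789751052856445), 156.32432556152344) ((547.3079223632812, -11.686239242553711), (310.4346618652344, 311.1361999511719), 151.77017211914062)
can top [606.8 -26. ] 61.2 -13.5
can top s [609.8 -20.7] 63.2 -8.2
jar [533.6  47.6] 60.8 103.0
jar s [539.   54.9] 67.1 97.1
disp [509.2 -53.7] 56.7 -132.2
disp s [510.7 -49. ] 52.3 -134.5
lens [726.1 171.6] 256.1 45.7
```

The disc's axis is at (547,-12), with the plate radius measured at 155 as given. The can is at 61 mm radius and about -12°, and the lens is at 256 mm radius and 45.7°. The given values are 60 and 260, so both fit. The disc needs about +58°. I'll drag the band on the robot's side, from about 150° to 208°. Next I work out the shifts.

```bash
cat >> h.py <<'E'
D=np.array([547.3,-11.7])
def tool(P):
    s=manip.observe(); R=Ro.from_euler('xyz',s['ee_rot'],degrees=True).as_matrix()
    return ((np.atleast_2d(P)-s['eef_pos'])@R).round(1)
def arc(a,z,r=173): a=np.radians(a); return np.array([D[0]+r*np.cos(a),D[1]+r*np.sin(a),z])
E
python3 - <<'E'
from h import *
print(ray('top',(200,219),100),ray('top',(400,296),100))
print(arc(150,0),arc(208,0),tool(arc(150,230)))
E
```

```text
[390.01040556 322.14256896 100.        ] [ 171.29124814 -304.36199101  100.        ]
[397.47760515  74.8          0.        ] [394.55006644 -92.91858036   0.        ] [[-429.1    1.  -354.2]]
```

Emit:
{"name": "send_rows", "arguments": {"moves": [0,0,0,-35,0,-29,0,0,0,0,-70,0,-58,0,0,0,0,-105,0,-87,0,0,0,0,-140,0,-115,0,0,0,0,-175,0,-144,0,0,0,0,-210,0,-173,0,0,0,0,-245,0,-202,0,0,0,0,-280,0,-231,0,0,0,0,-315,0,-260,0,0,0,0,-350,0,-289,0]}}

```text
time_s: 1.15
eef_pos: [360.4, 168.6, 230.9]
ee_rot: [-90.0, 0.1, 71.8]
contact_force: [1.2, 0.2, -0.7]
gripper_width: 0.003
```

```bash
python3 - <<'E'
from h import *
s=manip.observe(); print(s['eef_pos'],s['ee_rot'],s['contact_force'],s['gripper_width']); print(tool([arc(150,230),arc(150,60)]))
E
```

```text
[360.3721594  168.60798282 230.93583402] [-9.00219647e+01  8.39959068e-02  7.18190913e+01] [ 1.21321999  0.23346961 -0.65660902] 0.0030221825055879174
[[-77.5   1.1 -64.5]
 [-77.3 171.1 -64.5]]
```

Emit:
{"name": "send_rows", "arguments": {"moves": [0,0,0,-39,0,-32,0,0,0,0,-77,0,-64,0,0,0,0,-77,40,-64,0,0,0,0,-77,80,-64,0,0,0,0,-77,120,-64,0,0,0,0,-77,150,-64,0,0,0,0,-77,170,-64,0,0,0,0,-77,172,-64,0,0,0,0,-77,172,-64,0]}}

```text
time_s: 2.05
eef_pos: [396.8, 75.2, 58.8]
ee_rot: [-89.9, 0.1, 71.8]
contact_force: [-0.8, -0.2, -0.1]
gripper_width: 0.0
```

```bash
python3 - <<'E'
from h import *
s=manip.observe(); print(s['eef_pos'],s['contact_force']); print(tool([arc(150,40)]))
cv2.imwrite('pics/s1.png',optics.get_image('scene')); a=optics.get_image('top');cv2.imwrite('pics/t1.png',cv2.resize(a[60:300,200:420],None,fx=2.5,fy=2.5))
print(manip.observe()['eef_pos'])
E
```

```text
[396.75515647  75.16886516  58.8453013 ] [-0.83069929 -0.23638656 -0.1488398 ]
[[-0.1 18.8 -0.8]]
[398.39128049  75.35753292  60.17712375]
```

View pics/s1.png

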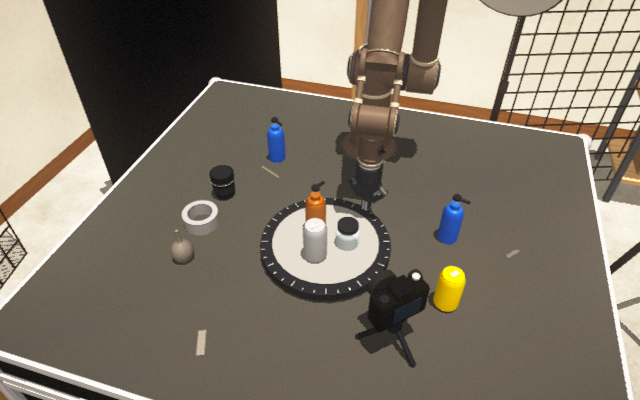

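View pics/t1.png

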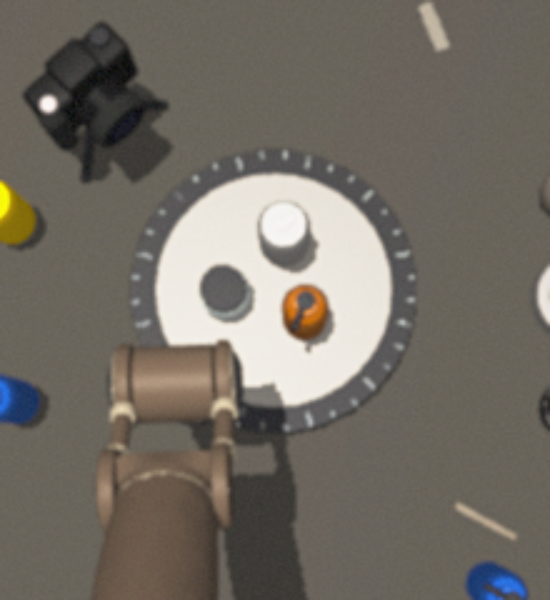

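The fingertip is above the band at scene (365,207) and all products are clear. Lowering to contact.

Emit:
{"name": "send_rows", "arguments": {"moves": [0,0,0,0,8,0,0,0,0,0,0,14,0,0,0,0,0,0,17,0,0,0,0,0,0,19,0,0,0,0,0,0,20,0,0,0,0,0,0,20,0,0]}}

```text
time_s: 2.75
eef_pos: [398.5, 75.4, 40.2]
ee_rot: [-90.1, 0.0, 71.8]
contact_force: [-1.2, -0.4, 0.3]
gripper_width: 0.001
```

Emit:
{"name": "send_rows", "arguments": {"moves": [0,0,0,0,1,0,0,0,0,0,0,1,0,0]}}

```text
time_s: 2.95
eef_pos: [398.8, 75.7, 40.0]
ee_rot: [-90.1, -0.0, 71.8]
contact_force: [-2.8, 1.7, 8.6]
gripper_width: 0.005
```

Emit:
{"name": "send_rows", "arguments": {"moves": [0,0,0,0,1,0,0,0,0,0,0,1,0,0]}}

```text
time_s: 3.15
eef_pos: [399.1, 76.2, 40.0]
ee_rot: [-90.1, -0.0, 71.8]
contact_force: [-3.6, 1.5, 10.5]
gripper_width: 0.0
```

Contact at about 10 N. Computing the arc in tool axes.

```bash
cat >> h.py <<'E'
def rows(step=2,n=10):
    s=manip.observe(); d=s['eef_pos'][:2]-D; a=np.degrees(np.arctan2(d[1],d[0])); 
    print('ang',a,'r',np.hypot(*d), s['contact_force'])
    for k in range(1,n+1): print(k,tool(arc(a+step*k,s['eef_pos'][2]))[0])
E
python3 -c "
from h import *
rows()"
```

```text
ang 149.34037354171343 r 172.29423526714885 [-3.60038346  1.51553693 10.49368793]
1 [-5.8 -0.   1.9]
2 [-11.7  -0.    2.9]
3 [-17.7  -0.    3.7]
4 [-23.7  -0.    4.2]
5 [-29.8  -0.    4.6]
6 [-35.8  -0.    4.7]
7 [-41.8  -0.    4.7]
8 [-47.9  -0.    4.4]
9 [-53.9  -0.    3.9]
10 [-59.9  -0.    3.2]
```

Emit:
{"name": "send_rows", "arguments": {"moves": [0,0,0,-3,1,0.6,0,0,0,0,-8.5,1,1.8,0,0,0,0,-14.5,1,2.8,0,0,0,0,-20.5,1,3.5,0,0,0,0,-26.5,1,4,0,0,0,0,-33,1,4.2,0,0,0,0,-39,1,4.2,0,0,0,0,-45,1,4,0,0,0,0,-51,1,3.8,0,0,0,0,-57,1,3.3,0]}}

```text
time_s: 4.15
eef_pos: [380.0, 22.8, 40.0]
ee_rot: [-90.3, -0.1, 71.8]
contact_force: [0.9, 0.5, 4.9]
gripper_width: -0.0
```

```bash
python3 - <<'E'
from h import *
rows()
a=optics.get_image('top');cv2.imwrite('pics/t2.png',cv2.resize(a[60:240,200:380],None,fx=3.3,fy=3.3,interpolation=cv2.INTER_CUBIC))
print(manip.observe()['eef_pos'],manip.observe()['contact_force'])
E
```

```text
ang 168.35047807041647 r 170.77179833007492 [0.93828524 0.46042644 4.855817  ]
1 [-6.2 -0.   1.4]
2 [-12.2  -0.    0.4]
3 [-18.1  -0.   -0.8]
4 [-24.   -0.   -2.2]
5 [-29.8  -0.   -3.8]
6 [-35.6  -0.   -5.7]
7 [-41.2  -0.   -7.7]
8 [-46.9  -0.   -9.9]
9 [-52.4  -0.  -12.3]
10 [-57.8  -0.  -14.9]
[379.95350574  22.11659659  40.02338642] [ 0.81074605 -0.26826271  5.2855395 ]
```

View pics/t2.png

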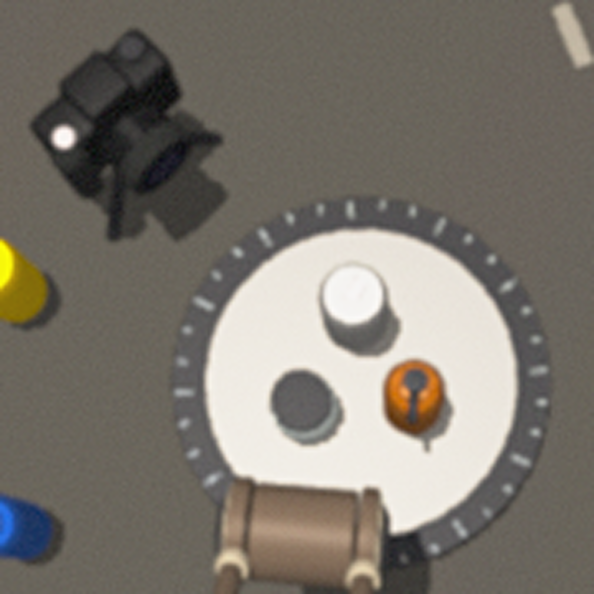

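The can moved to crop (354,294), so the drag works and the disc followed. I'll continue.

Emit:
{"name": "send_rows", "arguments": {"moves": [0,0,0,-5,1.2,1.2,0,0,0,0,-11,1.2,0.6,0,0,0,0,-17,1.2,-0.6,0,0,0,0,-23,1.2,-2,0,0,0,0,-29,1.2,-3.6,0,0,0,0,-35,1.2,-5.4,0,0,0,0,-40.5,1.2,-7.4,0,0,0,0,-46,1.2,-9.6,0,0,0,0,-52,1.2,-12,0,0,0,0,-57,1.2,-14.6,0]}}

```text
time_s: 5.2
eef_pos: [378.3, -37.3, 40.0]
ee_rot: [-90.6, -0.1, 71.8]
contact_force: [1.1, 1.1, 7.2]
gripper_width: -0.0
```

```bash
python3 - <<'E'
from h import *
rows()
a=optics.get_image('top');cv2.imwrite('pics/t3.png',cv2.resize(a[60:240,200:380],None,fx=3.3,fy=3.3,interpolation=cv2.INTER_CUBIC))
E
```

```text
ang -171.40075397866116 r 170.9381251281547 [1.08148356 1.12434736 7.20025295]
1 [-6.3 -0.  -1. ]
2 [-11.5   0.   -4. ]
3 [-16.6   0.   -7.2]
4 [-21.7   0.1 -10.5]
5 [-26.6   0.1 -14.1]
6 [-31.3   0.1 -17.8]
7 [-36.    0.2 -21.6]
8 [-40.5   0.2 -25.7]
9 [-44.8   0.2 -29.8]
10 [-49.    0.3 -34.2]
```

View pics/t3.png

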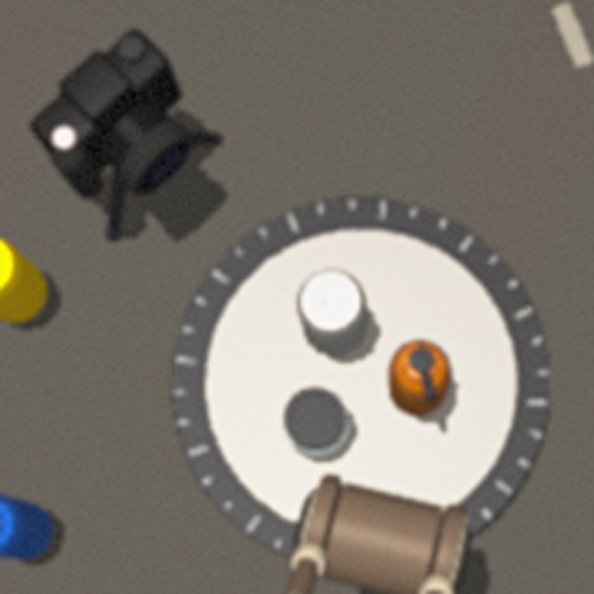

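```bash
python3 - <<'E'
from h import *
a=optics.get_image('scene');cv2.imwrite('pics/s3.png',cv2.resize(a[170:380,250:480],None,fx=2.8,fy=2.8,interpolation=cv2.INTER_CUBIC))
for uv in [(331,300)]:
    d=ray('top',(200+uv[0]/3.3,60+uv[1]/3.3),162)[:2]-D; print(np.hypot(*d),np.degrees(np.arctan2(d[1],d[0])))
print(proj('scene',[*(D+260*np.array([np.cos(.798),np.sin(.798)])),146]),proj('top',[*(D+60*np.array([np.cos(.798),np.sin(.798)])),162]))
E
```

```text
60.379097904139144 25.429627328881057
[[377.39105902 280.13226895]] [[294.52778649 154.85344794]]
```

View pics/s3.png

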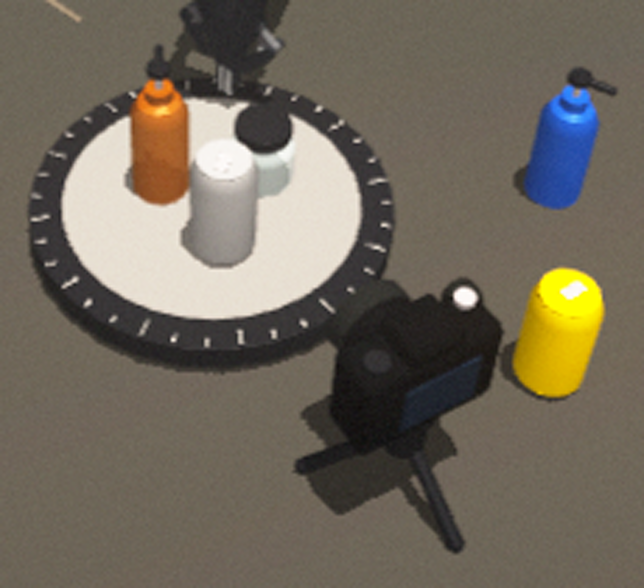

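```bash
python3 - <<'E'
from h import *
g=lambda x,y:(250+x/2.8,170+y/2.8); f=lambda x,y:(200+x/3.3,60+y/3.3)
A=lambda p:(p.round(1),np.hypot(*(p-D)).round(1),np.degrees(np.arctan2(*(p-D)[::-1])).round(1))
a=ray('top',f(217,139),5)[:2];b=ray('top',f(114,236),5)[:2]
print(A(a),A(b),A((a+b)/2))
print(A(ray('scene',g(300,466),5)[:2]),A(ray('scene',g(458,546),5)[:2]))
E
```

```text
(array([802.6, 145.7]), np.float64(299.9), np.float64(31.7)) (array([696. , 247.8]), np.float64(299.1), np.float64(60.2)) (array([749.3, 196.8]), np.float64(290.3), np.float64(45.9))
(array([805.2, 150.2]), np.float64(304.5), np.float64(32.1)) (array([841.2, 297. ]), np.float64(426.3), np.float64(46.4))
```

Three independent cues put the optical axis at about 46°: the lens at 45.7, the front feet midpoint at 45.9 and the rear foot at 46.4. The can is at 25.4°, so about 20.5° more is needed.

Emit:
{"name": "send_rows", "arguments": {"moves": [0,0,0,-6,1.2,-1,0,0,0,0,-12,1.2,-4,0,0,0,0,-18,1.2,-7.5,0,0,0,0,-24,1.2,-12,0,0,0,0,-30,1.2,-16.5,0,0,0,0,-35.5,1.2,-21,0,0,0,0,-40.5,1.2,-25.5,0,0,0,0,-45,1.2,-30,0,0,0,0,-48,1.2,-33,0,0,0,0,-49,1.2,-34,0]}}

```text
time_s: 6.3
eef_pos: [397.2, -95.4, 40.0]
ee_rot: [-90.8, -0.1, 71.7]
contact_force: [1.0, 1.3, 6.6]
gripper_width: -0.003
```

```bash
python3 - <<'E'
from h import *
rows(1,3)
a=optics.get_image('top');cv2.imwrite('pics/t4.png',cv2.resize(a[60:240,200:380],None,fx=3.3,fy=3.3,interpolation=cv2.INTER_CUBIC))
E
```

```text
ang -150.85638385500377 r 171.86048095742473 [0.97495657 1.2721823  6.57141838]
1 [-2.9  0.  -1.5]
2 [-4.8  0.  -3.7]
3 [-6.8  0.1 -6.1]
```

View pics/t4.png

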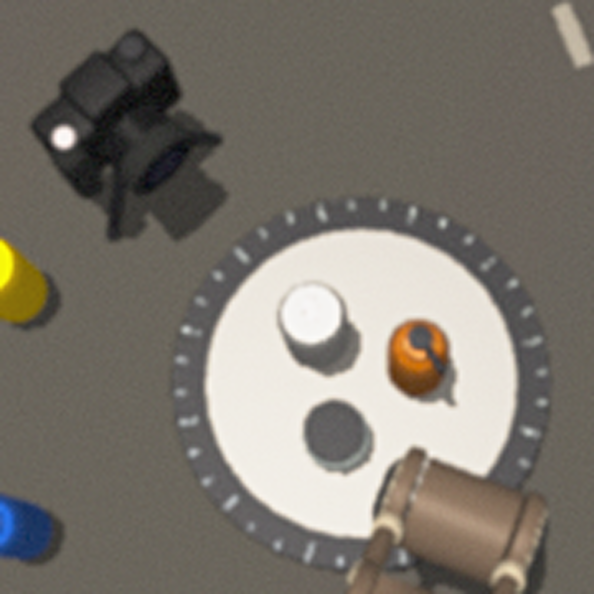

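The can top is now at crop (312,313), which is the predicted target (312,313). Lifting off straight up.

Emit:
{"name": "send_rows", "arguments": {"moves": [0,0,0,0,-4,0,0,0,0,0,0,-20,0,0,0,0,0,0,-50,0,0,0,0,0,0,-90,0,0,0,0,0,0,-130,0,0,0,0,0,0,-170,0,0,0,0,0,0,-170,0,0,0,0,0,0,-170,0,0]}}

```text
time_s: 7.15
eef_pos: [395.1, -94.9, 210.8]
ee_rot: [-90.9, -0.1, 71.7]
contact_force: [0.2, -0.6, -0.2]
gripper_width: -0.001
```

```bash
python3 - <<'E'
from h import *
s=manip.observe();print(s['eef_pos'],s['contact_force'])
f=lambda x,y:(200+x/3.3,60+y/3.3)
b=optics.get_image('top');cv2.imwrite('pics/t5.png',cv2.resize(b[60:240,200:380],None,fx=3.3,fy=3.3,interpolation=cv2.INTER_CUBIC))
a=optics.get_image('scene');cv2.imwrite('pics/s5.png',cv2.resize(a[170:380,250:480],None,fx=2.8,fy=2.8,interpolation=cv2.INTER_CUBIC))
c=optics.get_image('top'); print(cv2.absdiff(b,c)[100:240,250:370].max())
E
```

```text
[395.14307218 -94.94264491 210.76447834] [ 0.2042206  -0.57937674 -0.16045688]
43
```

View pics/t5.png

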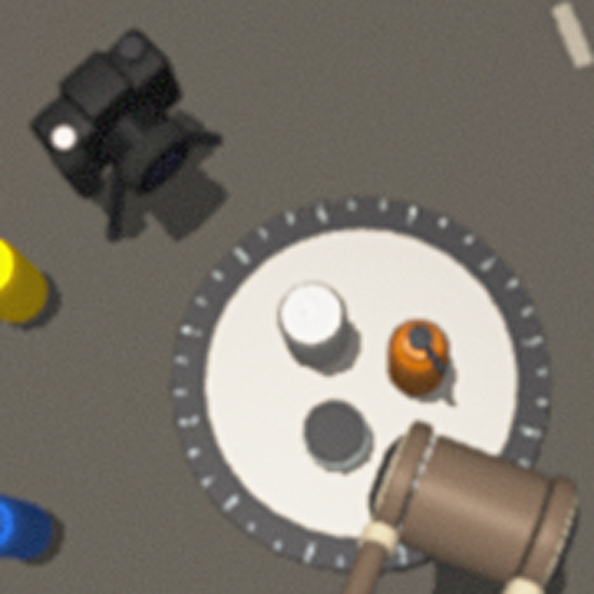

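View pics/s5.png

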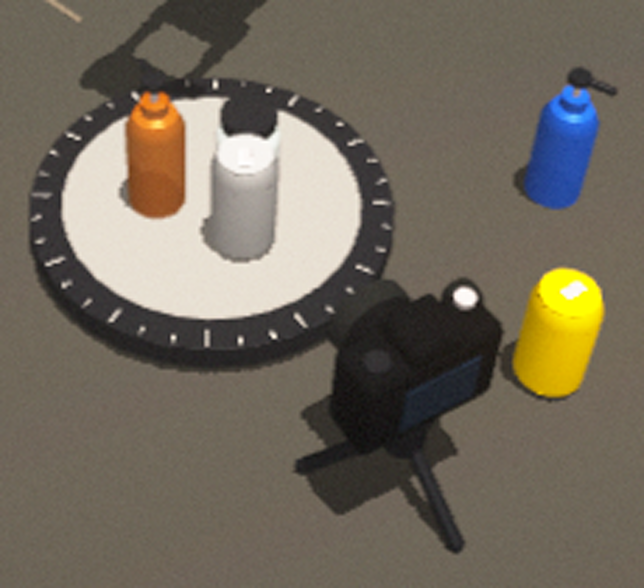

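```bash
python3 - <<'E'
from h import *
for cm,uv in (('top',(200+312/3.3,60+313/3.3)),('scene',(250+245/2.8,170+154/2.8))):
    d=ray(cm,uv,162)[:2]-D; u=np.radians(46); print(cm,'along',d@[np.cos(u),np.sin(u)],'side',d@[-np.sin(u),np.cos(u)])
print(manip.observe()['contact_force'])
print(manip.job_done())
E
```

```text
top along 59.9730166027884 side -0.339882261949844
scene along 66.55617941279237 side 1.6828012047911052
[ 0.2560445  -0.09058567  0.06415646]
the job is handed in; nothing more can be done
None
```

I pressed the closed fingertip on the turntable's rim band with about 5–10 N on the robot's side and dragged it round about 60°. Then I lifted straight off and handed the job in; no verdict was reported.

- **Can position:** it stands about 0.3 mm off the lens's line of sight by the top camera and 1.7 mm by the scene camera (limit 10 mm). It is on the camera's side, about 60 mm from the disc's axis by the top camera. The scene camera read 67 mm along the line, and it had also read a few mm long on the can and jar earlier.
- **Products and contact:** all three products stand upright on the disc. The tool was clear and the wrist force was near zero when I handed in.
- **At rest:** the can's position did not change between the pictures before and after lift-off. My pixel-difference check between two pictures gave up to 43 grey levels. I put that down to image noise and the arm being in view, but did not check further.
- **Not re-checked:** I took no closing picture of the tape, spare lens or blower. The arm's path stayed well away from them.

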